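# Shaker belt change: clear the worn roller, hold the tensioner back

### The job

The orbital shaker has its platform off for a belt change, but the worn idler roller is still lying loose on its belt deck, in the way of the belt tensioner's lever. First drop that worn roller into the wire reject basket, then push the sprung tensioner lever back by its upright black hand post until it is past the click of its ratchet, and finish still holding it back there yourself, clear of the pawl (the ratchet is only a catch in case a hand slips), so that I can slip the new belt on. Leave the new roller in the white tray and everything else lying about where it is.

Things in the scene. Friction and masses are not known exactly. Their poses are not given: they have to be found in the camera images.
- shaker: Orbital shaker base, platform off, fixed to the bench: white box 280 (x) x 340 (y) x 70 mm high, control panel on its front (-x) face, flat metal belt deck on top. Origin: centre of the underside; x to its back, y to its left, z up. In this frame (mm) the tensioner's pivot is at (-35, 0) and the guide of the sprung ratchet pawl, 22 high, at (-103, -32).
- deck (a point): Centre of the shaker's deck surface, 70 mm above its origin, axes as the shaker's. Standing on the deck (x, y in mm): corner cranks, diameter 26, 38 high, at (+-112, +-145); motor pulley, diameter 52, 47 high, at (70, -100); large drive pulley, diameter 112, 52 high, at (65, 80); two stop pins, diameter 14, 30 high, at (-40, -66) and (26, -26).
- tensioner: Belt tensioner: straight two-armed steel lever swinging level above the deck about an upright pivot. Origin: pivot axis at deck height; x along the lever to the hand post, z up, turning with it. Post arm 110 long, 14 wide, 12 to 20 above the deck; other arm 85, with the belt roller. A spring keeps the post arm 140 degrees counter-clockwise (from above) of the shaker's x, i.e. to its front left.
- push_post (a point): Middle of the upright black hand post at the lever's end: round, diameter 18, from 20 to 48 mm above the deck (this point at 34), 110 mm from the pivot. It is pushed back sideways, square to the lever, on an arc about the pivot, so that the lever turns clockwise seen from above: from the front left towards the back of the shaker.
- tensioner_swing (a joint): Tensioner swing in rad: 0 at rest, growing clockwise from above as it is pushed back, hard stop at 0.66. At the post the spring takes about 5 N at rest, 9 N at the stop. From about 0.24 to 0.33 the pawl rides up a ratchet tooth and adds up to 8 N, then clicks down behind it; past 0.45 it is clear of the tooth. Let go there, the lever springs back onto the pawl, at about 0.41.
- worn_roller: The worn idler roller: a grey disc with a steel bearing and a groove worn round its rim, diameter 36, 20 mm high, 60 g, lying flat on the shaker's deck between the tensioner's hand-post arm and the large drive pulley. Origin: centre of its underside, z along its axis.
- reject_basket: Wire reject basket, open on top, 180 (x) x 130 (y) x 70 mm high, wires with a wall of 4 mm all round, inner floor at 4 mm, 450 g, loose on the bench to the left or the right of the shaker. Origin: centre of its underside.
- parts_tray: White plastic tray for good parts, 180 x 130 x 35 mm, solid walls, on the other side of the shaker. Bystander. Origin: centre of its underside.
- new_roller: The new idler roller, same size as the worn one but with a smooth rim, lying in the white tray. Bystander. Origin: centre of its underside.
- hex_key: Hex key, an L of 80 x 24 mm, 6 mm thick, lying on the shaker's deck at its front right. Bystander. Origin: middle of its long leg, on its underside.
- screwdriver: Screwdriver 170 mm long lying on the bench in front of the shaker. Bystander. Origin: on its underside, near its middle.
- screw_dish: Round steel dish with the cover screws, diameter 68, 18 mm high, on the bench in front of the shaker. Bystander. Origin: centre of its underside.
- flask: Round-bottomed glass flask in its cork ring (diameter 80, 145 mm high) on the bench behind left of the shaker. Bystander. Origin: centre of its underside.
- amber_bottle: Amber glass bottle, diameter 72, 130 mm high, on the bench behind right of the shaker. Bystander. Origin: centre of its underside.
Mind the look-alikes: they are no part of the job. What is shaped like the worn_roller but yellow is not meant.

How it is judged:
By the outcome, as a careful person would: the job done as asked, in the order asked, and still so for the second after the job is handed in, while the arm keeps its last pose, push and grip.
It also fails if it takes over 54 s, if anything falls off the work surface, if the arm or the gripper's body presses on something with over 40 N, if the wrist force passes 120 N, or if a joint passes its speed limit or range.

### The arm

A 6-joint arm with a two-finger parallel gripper is mounted at the origin on the work surface. World frame = base frame: x ahead of the robot, y to its left, z up, the work surface at z = 0. Lengths are in m, angles in degrees, forces in N, time in s.
With the tool pointing down it reaches from about 0.35 to 0.875 m from the base axis. Payload 4.2 kg.
Tool frame: the origin (TCP) lies midway between the tips of the shut fingers; the grasp point (between the pads) lies 19 mm behind it (r.pinch_z is the distance from the TCP to the grasp point, in m); z points along the fingers, y is the line along which they close (so a half turn about z gives the same grasp; the last joint's range is limited). The gripper opens to 87 mm and grips with 3 to 60 N. Pads are 19 mm wide; open, the fingers measure 117 mm over their backs; the gripper's body (75 mm by 190 mm) begins 51 mm behind the grasp point.
Start: joints at [-54.225, 22.042, 0.453, 0, -68.411, -14.817], TCP at [0.224, -0.584, 0.223] pointing down, gripper open.
Joint ranges: [-179.83, 179.83], [-69.29, 118.12], [-61.27, 80.66], [-181.25, 117.63], [-171.15, -9.14], [-177.46, 177.46]. Speed limits (degrees/s): [159.86, 159.86, 180, 180, 180, 180].

### API

Orientations are given as a 3x3 rotation matrix whose columns are the frame's x, y, z axes.
In Python, from station import r, imaging, models gives the robot as it stands. The module is installed in compiled form; this text tells all that it offers.
- The arm moves only by the tool apply_moves, never from a script. Its argument "moves" is a list of rows, each a list of 2 entries, a list of its own where there are three numbers: the shift along the tool's x, y, z in m, then the turn about the tool's z in degrees. A call has 1 to 5 rows; each row shifts and turns the commanded pose from where the row before left it, along the tool's axes as they then stand; what a row does not reach is not made up. A row lasts 1/12 s, in which the tool goes at most 41.7 mm and 7.16 degrees, less where a joint would pass 70% of its speed; a pose out of reach is approached as far as the arm can. A call is refused whole if a number of a shift passes 0.0417 or a number of a turn 7.16, either way. A call with a gripper value outside its range is refused whole. "hand" is the finger opening in m, from 0 to 0.087, set as the call begins (left out, the last holds). The fingers move at their own pace and stop on an object; the grip force is fixed at half the most. Time passes only in rows, so rows that do not move let the fingers close. It gives the time, the measured TCP pose, the force, the opening and the grip force at its end, in the units of the state.
- r.sense(): the state, without advancing time (a new reading comes with each control period).
- imaging.capture(name): name is "scene" or "top" or "wrist"; returns a dict with "frame" (480x640x3 uint8, blue, green, red), "intrinsics" (3x3 intrinsics, pixels), "eye" and "orientation" of the camera in the world. Camera axes: x right, y down, z forward; pixel columns grow to the right and rows downward; lengths in m; the calibration is good to about 2 mm. A picture is of the moment at which its call begins. There is no depth.
- r.finish_job(): hands the job in; it is judged then, once.
Trained networks look in a picture, given as the dict that the camera call returned (one of the last four; its "shot" number tells which), for a name from the list of things; names that differ only in an ending like _2 or _b are one class to them, and where a whole thing is asked for, a point or a joint stands for the part that bears it (a point fixed in the world has none). Each returns a list of dicts, best first, with "confidence" (0 to 1); they miss things now and then, are a little off and sometimes report something else, mostly with a low value. They report only what shows in the picture. A call takes as long as a camera call. They do not tell look-alikes from the thing itself.
- models.cut_out(picture, target): "region" (480x640 bool, what is visible of it) and "extent" ([left, top, width, height] as shares, 0 to 1, of the picture: columns of its width, rows of its height, round what is visible of it).
- models.place_of(picture, target): "at" ([column, row] as shares, 0 to 1, of the picture: columns of its width, rows of its height: a listed point, or the origin of a listed thing).
The state is a dict: "time_s": time; "joints": joint angles; "joint_velocities": joint speeds; "effort": joint torques, N m; "tcp_pos": TCP position; "ee_rot": TCP orientation; "wrist_force": force on the tool from outside, world axes, zero at the start; "moment": the same for the moment, N m; "gripper_width": opening from 0.0 (shut) to 1.0 (fully open); "gripper_force": force on a finger pad.
Only numpy, scipy, OpenCV 4.12 (cv2) and the standard library are available. Lean on these libraries where they do the work, as an engineer would, in place of code of your own. Each camera call takes 0.05 s, during which the arm holds its last target. There are 200 camera calls.

## Working session

There is one attempt and no reset: what is moved stays moved. The work goes in short steps, Python scripts to look and compute and a tool call to move; the robot and the scene stay as the last step left them, time stands still between calls to the robot, and variables do not carry over. Pictures are saved under pics/ and viewed, at most 10 in all, crops included, and the job is handed in when it is done.

Besides the shell and the picture viewer there is one more tool, called after "Emit:" in YAML: its name, and indented under it one key for each argument. apply_moves: Moves the arm, as the interface text tells. Its arguments: {"type":"object","properties":{"moves":{"type":"array"},"hand":{"type":"number"}},"required":["moves"]}

```bash
mkdir -p pics
cat > h.py <<'E'
from station import r, imaging, models
import numpy as np, cv2
def ray(p,uv):
    K=p["intrinsics"];d=np.linalg.inv(K)@np.array([uv[0],uv[1],1.0]);return np.array(p["eye"]),np.array(p["orientation"])@d
def at_z(p,uv,z):
    e,d=ray(p,uv);return e+d*(z-e[2])/d[2]
def proj(p,X):
    c=np.array(p["orientation"]).T@(np.array(X)-np.array(p["eye"]));u=np.array(p["intrinsics"])@c;return u[:2]/u[2]
E
python3 - <<'E'
from h import *
for n in ["scene","top"]:
    p=imaging.capture(n);cv2.imwrite(f"pics/{n}1.png",p["frame"]);print(n,np.round(p["eye"],3))
    for t,z in [("shaker",0),("deck",.07),("push_post",.104),("worn_roller",.07),("reject_basket",0),("parts_tray",0),("new_roller",.004),("hex_key",.07),("tensioner",.07)]:
        for o in models.place_of(p,t)[:3]:
            uv=np.array(o["at"])*[640,480];print(t,round(o["confidence"],2),uv.round(),at_z(p,uv,z).round(3)[:2])
s=r.sense();print(s["time_s"],np.round(s["ee_rot"],3),s["wrist_force"],r.pinch_z)
E
```

```text
scene [ 1.084 -0.457  0.745]
shaker 0.63 [351. 242.] [0.567 0.097]
shaker 0.56 [338. 303.] [ 0.671 -0.039]
deck 0.62 [335. 285.] [ 0.676 -0.054]
push_post 0.64 [315. 221.] [0.549 0.007]
worn_roller 0.81 [299. 220.] [0.498 0.008]
worn_roller 0.55 [350. 242.] [0.612 0.044]
reject_basket 0.9 [411. 161.] [0.448 0.428]
parts_tray 0.57 [104. 333.] [ 0.443 -0.413]
new_roller 0.88 [103. 323.] [ 0.423 -0.405]
new_roller 0.42 [348. 242.] [0.563 0.089]
new_roller 0.16 [268. 299.] [ 0.578 -0.138]
hex_key 0.57 [270. 296.] [ 0.62 -0.16]
tensioner 0.69 [320. 274.] [ 0.639 -0.057]
top [ 0.324 -0.003  1.263]
shaker 0.73 [347. 208.] [ 0.675 -0.047]
deck 0.67 [318. 221.] [0.614 0.028]
deck 0.56 [349. 203.] [ 0.669 -0.051]
push_post 0.64 [323. 247.] [0.539 0.008]
worn_roller 0.51 [316. 222.] [0.61  0.034]
worn_roller 0.47 [296. 297.] [0.412 0.068]
reject_basket 0.86 [172. 277.] [0.442 0.409]
reject_basket 0.52 [361. 320.] [ 0.369 -0.107]
reject_basket 0.39 [477. 299.] [ 0.449 -0.413]
parts_tray 0.82 [476. 300.] [ 0.448 -0.411]
new_roller 0.7 [476. 308.] [ 0.424 -0.409]
new_roller 0.16 [452. 209.] [ 0.692 -0.339]
hex_key 0.52 [394. 221.] [ 0.629 -0.172]
tensioner 0.57 [321. 246.] [0.546 0.015]
tensioner 0.56 [349. 217.] [ 0.631 -0.052]
tensioner 0.49 [269. 306.] [0.383 0.133]
1.0 [[-0.934 -0.358  0.   ]
 [-0.358  0.934 -0.   ]
 [-0.    -0.    -1.   ]] [-0.1061576  -1.19534275  0.68310577] 0.0187
```

View pics/top1.png

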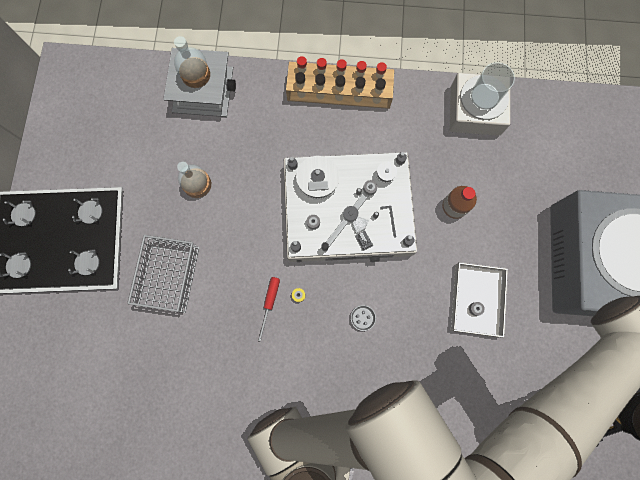

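View pics/scene1.png

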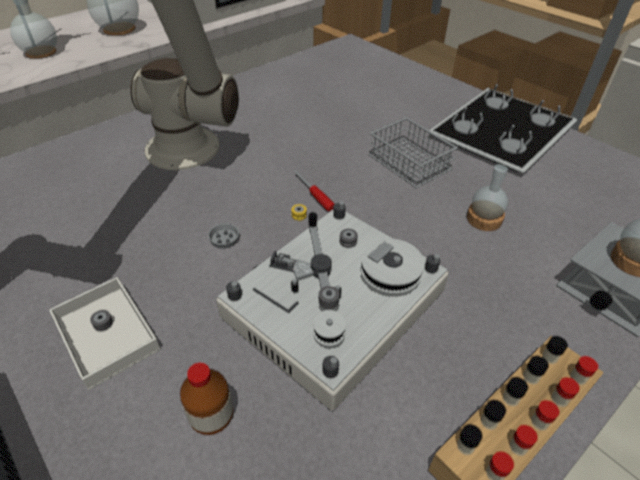

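The top view shows three roller-like things: grey at (313,222) on the deck, yellow at (298,295) on the bench, and grey at (476,308) in the white tray. The one at (313,222) fits, because it's grey and lies on the deck between the post arm and the large pulley. I'll confirm it in an enlarged crop.

Run:
```python
from h import *
p=imaging.capture("top");f=p["frame"]
cv2.imwrite("pics/crop1.png",cv2.resize(f[145:270,275:425],None,fx=5,fy=4.8,interpolation=cv2.INTER_CUBIC)[:600,:750])
```

```text
(no output)
```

View pics/crop1.png

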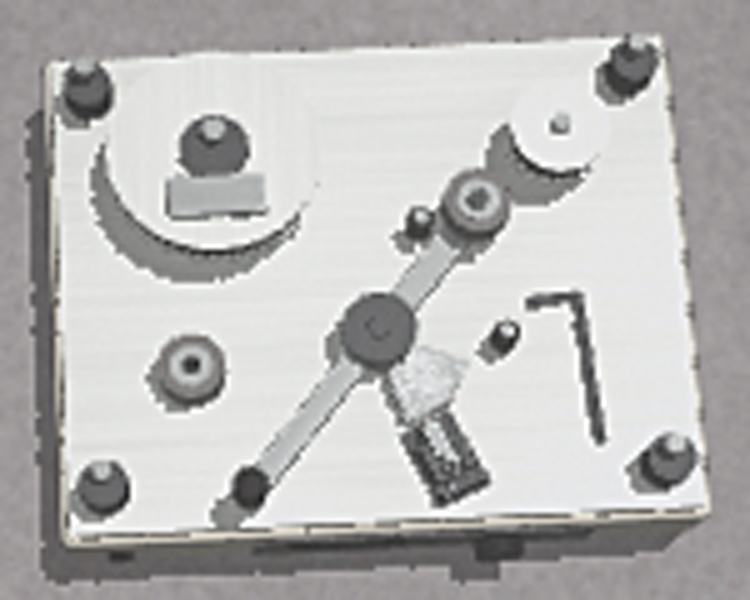

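The crop confirms the grey grooved roller at crop (193,366), which is full-picture (313.6,221.2), on the deck between the post arm and the big pulley. The post top is at crop (250,485), and the cranks and deck corners show clearly.

```bash
cat > m.py <<'E'
from h import *
from scipy.optimize import least_squares
p=imaging.capture("top")
px=lambda u,v:np.array([275+u/5,145+v/4.8])-0.4
obs=[((140,170,70),(47,64)),((140,-170,70),(660,37)),((-140,-170,70),(709,513)),((-140,170,70),(68,542)),((-35+110*np.cos(np.radians(140)),110*np.sin(np.radians(140)),118),(251,483))]
def X(q,l):
    l=np.array(l)/1000;c,s=np.cos(q[2]),np.sin(q[2]);return np.array([q[0]+c*l[0]-s*l[1],q[1]+s*l[0]+c*l[1],l[2]])
f=lambda q:np.concatenate([proj(p,X(q,l))-px(*o) for l,o in obs])
q=least_squares(f,[.67,-.05,0]).x
if __name__=="__main__":
    print("shaker",q[:2].round(4),np.degrees(q[2]).round(2),f(q).round(1))
    R=at_z(p,px(193,367),.09);print("roller",R.round(4))
    print("pivot",X(q,(-35,0,70)).round(4),"post",X(q,obs[4][0]).round(4))
    c,s=np.cos(q[2]),np.sin(q[2]);d=(R[:2]-q[:2]);print("roller in shaker",c*d[0]+s*d[1],-s*d[0]+c*d[1])
    for sw in (0,.3,.45,.5,.55,.66):
        a=np.radians(140)-sw;print(sw,X(q,(-35+110*np.cos(a),110*np.sin(a),104)).round(4))
    for n in("top","scene"):
        P=imaging.capture(n);o=models.cut_out(P,"reject_basket")[0];m=o["region"].astype(np.uint8)
        h=cv2.convexHull(cv2.findNonZero(m))[:,0];print(n,o["confidence"],cv2.minAreaRect(h))
        b=cv2.boxPoints(cv2.minAreaRect(h));print([at_z(P,x,.07).round(3)[:2].tolist() for x in b],[at_z(P,x,.0).round(3)[:2].tolist() for x in b])
        for t,z in(("worn_roller",.09),("push_post",.118)):
            for o in models.cut_out(P,t)[:2]:
                e=np.array(o["extent"])*[640,480,640,480];print(t,e.round(1),round(o["confidence"],2))
        print("scene proj roller top",proj(P,R),"post top",proj(P,X(q,obs[4][0])))
        if n=="scene":
            v=P["frame"].copy()
            for Z in (R,X(q,obs[4][0]),X(q,(-40,-66,100)),X(q,(112,145,108)),X(q,(-112,-145,108))):
                u=proj(P,Z);cv2.circle(v,tuple(int(round(k*8)) for k in u),8,(0,0,255),1,shift=3)
            cv2.imwrite("pics/s2.png",cv2.resize(v[100:400,200:480],None,fx=2,fy=2))
E
python3 m.py
```

```text
shaker [ 0.6674 -0.0496] 7.6 [-1.3 -1.5  1.7 -1.8  1.6  0.8 -1.8  1.5 -0.1  0.5]
roller [0.6071 0.0395 0.09  ]
pivot [ 0.6327 -0.0542  0.07  ] post [0.5399 0.0047 0.118 ]
roller in shaker -0.048019117285279696 0.09634027881633184
0 [0.5399 0.0047 0.104 ]
0.3 [0.5614 0.0295 0.104 ]
0.45 [0.5747 0.0392 0.104 ]
0.5 [0.5795 0.042  0.104 ]
0.55 [0.5844 0.0446 0.104 ]
0.66 [0.5955 0.0493 0.104 ]
top 0.78 ((163.06814575195312, 273.67791748046875), (58.36232376098633, 73.84658813476562), 11.944175720214844)
[[0.36, 0.49], [0.548, 0.481], [0.528, 0.329], [0.342, 0.342]] [[0.362, 0.519], [0.561, 0.51], [0.54, 0.349], [0.343, 0.363]]
worn_roller [308.  217.2  11.8  15.5] 0.54
worn_roller [128.2 236.5  66.1  75. ] 0.32
push_post [319.9 179.8  57.6  72.3] 0.66
scene proj roller top [313.2        221.05833333] post top [324.69474897 245.71206723]
scene 0.75 ((409.86322021484375, 151.14622497558594), (84.79325866699219, 56.33457946777344), 29.05460548400879)
[[0.411, 0.268], [0.29, 0.493], [0.549, 0.482], [0.629, 0.28]] [[0.341, 0.343], [0.208, 0.592], [0.494, 0.58], [0.582, 0.357]]
worn_roller [338.3 230.7  19.5  16.3] 0.57
worn_roller [289.8 207.9  15.7  11.6] 0.51
push_post [292.8 212.6  44.5  93.2] 0.61
scene proj roller top [346.83495086 234.08541347] post top [310.91631336 213.73792431]
```

View pics/s2.png

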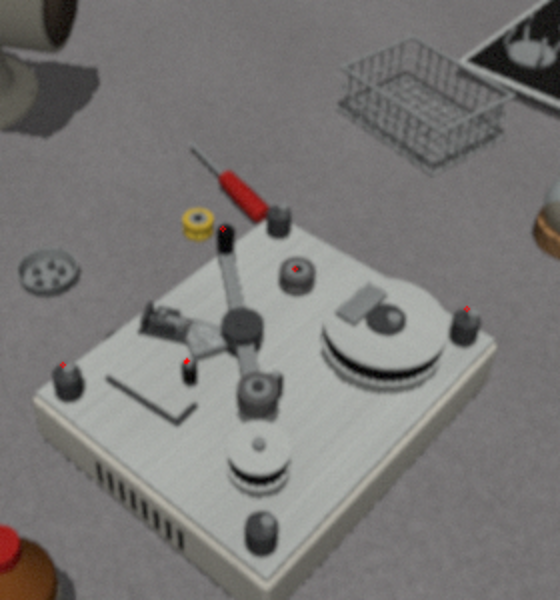

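The overlay dots land on the roller and post tops, and within about 2 px on the cranks and stop pin. The basket centre is about (0.444, 0.410). Next, move above the roller.

Emit:
apply_moves:
  moves:
    - [[-0.029,0.022,0],0]
    - [[-0.029,0.022,0],0]
    - [[-0.029,0.022,0],0]
    - [[-0.029,0.022,0],0]
    - [[-0.029,0.022,0],0]
  hand: 0.062

```text
time_s: 1.92
tcp_pos: [0.3202, -0.4276, 0.2227]
ee_rot: [[-0.934, -0.357, 0.0], [-0.357, 0.934, -0.0], [-0.0, -0.0, -1.0]]
wrist_force: [0.7, 0.2, 0.8]
gripper_width: 0.747
gripper_force: 0.0
```

Emit:
apply_moves:
  moves:
    - [[-0.029,0.022,0],0]
    - [[-0.029,0.022,0],0]
    - [[-0.029,0.022,0],0]
    - [[-0.029,0.022,0],0]
    - [[-0.029,0.022,0],0]

```text
time_s: 2.33
tcp_pos: [0.4164, -0.2728, 0.2229]
ee_rot: [[-0.934, -0.358, 0.001], [-0.358, 0.934, -0.0], [-0.001, -0.001, -1.0]]
wrist_force: [1.2, -0.6, -0.3]
gripper_width: 0.713
gripper_force: 0.0
```

Emit:
apply_moves:
  moves:
    - [[-0.029,0.022,0],0]
    - [[-0.029,0.022,0],0]
    - [[-0.029,0.022,0],0]
    - [[-0.029,0.022,0],0]
    - [[-0.029,0.022,0],0]

```text
time_s: 2.75
tcp_pos: [0.5125, -0.1181, 0.2229]
ee_rot: [[-0.934, -0.358, 0.001], [-0.358, 0.934, -0.0], [-0.001, -0.0, -1.0]]
wrist_force: [1.2, -1.1, 0.7]
gripper_width: 0.71
gripper_force: 0.0
```

Emit:
apply_moves:
  moves:
    - [[-0.029,0.022,0],0]
    - [[-0.029,0.022,0],0]
    - [[-0.029,0.022,0],0]
    - [[-0.029,0.022,0],0]
    - [[0,0,0],6.7]

```text
time_s: 3.17
tcp_pos: [0.5917, 0.0085, 0.222]
ee_rot: [[-0.968, -0.249, 0.002], [-0.249, 0.968, 0.0], [-0.002, -0.0, -1.0]]
wrist_force: [0.6, -1.2, 0.8]
gripper_width: 0.715
gripper_force: 0.0
```

Emit:
apply_moves:
  moves:
    - [[0,0,0],6.7]
    - [[0,0,0],0]

```text
time_s: 3.33
tcp_pos: [0.5888, 0.0046, 0.2222]
ee_rot: [[-0.991, -0.131, -0.001], [-0.131, 0.991, -0.0], [0.001, -0.0, -1.0]]
wrist_force: [0.4, 0.2, 0.8]
gripper_width: 0.714
gripper_force: 0.0
```

Emit:
apply_moves:
  moves:
    - [[-0.0225,0.0325,0],0]
    - [[0,0,0.035],0]
    - [[0,0,0],0]

```text
time_s: 3.58
tcp_pos: [0.6038, 0.0396, 0.1822]
ee_rot: [[-0.991, -0.134, -0.01], [-0.134, 0.991, -0.0], [0.01, 0.001, -1.0]]
wrist_force: [-1.5, -0.8, -2.2]
gripper_width: 0.711
gripper_force: 0.0
```

Run:
```python
from h import *
P=imaging.capture("wrist");s=r.sense();print(s["tcp_pos"])
for t in("worn_roller","push_post"):
    for z in (.09,.104):
        for o in models.place_of(P,t)[:2]:
            uv=np.array(o["at"])*[640,480];print(t,z,round(o["confidence"],2),uv.round(),at_z(P,uv,.07 if t[0]=="w" else z).round(4))
v=P["frame"].copy()
for X in ((.607,.0395,.09),(.54,.0047,.118)):
    u=proj(P,X);print(u);cv2.circle(v,tuple(int(k) for k in u),5,(0,0,255),-1)
cv2.imwrite("pics/w1.png",v)
```

```text
[0.60442411 0.03868037 0.18455514]
worn_roller 0.09 0.94 [371.  33.] [0.446  0.0582 0.07  ]
worn_roller 0.09 0.67 [314. 249.] [0.609  0.0399 0.07  ]
worn_roller 0.104 0.94 [371.  33.] [0.446  0.0582 0.07  ]
worn_roller 0.104 0.67 [314. 249.] [0.609  0.0399 0.07  ]
push_post 0.09 0.74 [282. 159.] [0.5406 0.0072 0.09  ]
push_post 0.104 0.74 [282. 159.] [0.5403 0.0085 0.104 ]
[314.18943774 253.62991489]
[273.61554391 158.05470847]
```

View pics/w1.png

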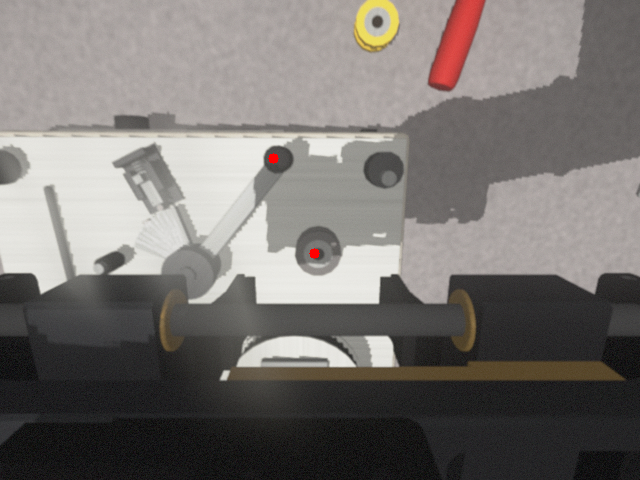

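The wrist view shows the roller at (317,250), 3-4 px from the projected point, and the post top at (279,158), 4 mm further in +y than I had it. The yellow roller at (377,22) is the look-alike.

Emit:
apply_moves:
  moves:
    - [[-0.001,0.002,0.03],0]
    - [[0,0,0.03],0]
    - [[0,0,0.03],0]
    - [[0,0,0.01],0]
    - [[0,0,0],0]

```text
time_s: 4.25
tcp_pos: [0.6061, 0.0403, 0.0859]
ee_rot: [[-0.991, -0.131, -0.004], [-0.131, 0.991, -0.001], [0.004, -0.001, -1.0]]
wrist_force: [-0.3, 0.8, -0.1]
gripper_width: 0.713
gripper_force: 0.0
```

Emit:
apply_moves:
  moves:
    - [[0,0,0],0]

```text
time_s: 4.33
tcp_pos: [0.6085, 0.0409, 0.0891]
ee_rot: [[-0.991, -0.132, 0.002], [-0.132, 0.991, -0.0], [-0.002, -0.001, -1.0]]
wrist_force: [-0.1, 0.3, 0.5]
gripper_width: 0.709
gripper_force: 0.0
```

Emit:
apply_moves:
  moves:
    - [[0.0015,0,0.013],0]
    - [[0,0,0],0]
    - [[0,0,0],0]

```text
time_s: 4.58
tcp_pos: [0.6068, 0.041, 0.0764]
ee_rot: [[-0.991, -0.132, 0.003], [-0.132, 0.991, 0.0], [-0.003, 0.0, -1.0]]
wrist_force: [-0.5, 1.0, 0.3]
gripper_width: 0.708
gripper_force: 0.0
```

Emit:
apply_moves:
  moves:
    - [[0,0,0],0]
    - [[0,0,0],0]
    - [[0,0,0],0]
    - [[0,0,0],0]
    - [[0,0,0],0]
  hand: 0

```text
time_s: 5.0
tcp_pos: [0.606, 0.0409, 0.0749]
ee_rot: [[-0.991, -0.132, 0.0], [-0.132, 0.991, 0.0], [-0.0, 0.0, -1.0]]
wrist_force: [0.2, -0.4, -0.6]
gripper_width: 0.413
gripper_force: 0.4
```

Emit:
apply_moves:
  moves:
    - [[0,0,0],0]
    - [[0,0,0],0]
    - [[0,0,0],0]

```text
time_s: 5.25
tcp_pos: [0.606, 0.041, 0.0748]
ee_rot: [[-0.991, -0.132, 0.0], [-0.132, 0.991, -0.0], [-0.0, -0.0, -1.0]]
wrist_force: [-0.1, 0.6, 2.0]
gripper_width: 0.41
gripper_force: 30.0
```

Emit:
apply_moves:
  moves:
    - [[0,0,-0.03],0]
    - [[0,0,-0.03],0]
    - [[0,0,-0.03],0]
    - [[0,0,-0.02],0]
    - [[0,0,0],0]

```text
time_s: 5.67
tcp_pos: [0.6086, 0.0413, 0.1899]
ee_rot: [[-0.991, -0.132, 0.01], [-0.132, 0.991, 0.002], [-0.01, 0.0, -1.0]]
wrist_force: [-0.4, -0.4, -0.5]
gripper_width: 0.403
gripper_force: 30.0
```

Emit:
apply_moves:
  moves:
    - [[0.0094,0.0323,0],0]
    - [[0.0094,0.0323,0],0]
    - [[0.0094,0.0323,0],0]
    - [[0.0094,0.0323,0],0]
    - [[0.0094,0.0323,0],0]

```text
time_s: 6.08
tcp_pos: [0.5367, 0.1957, 0.1834]
ee_rot: [[-0.991, -0.131, -0.002], [-0.131, 0.991, -0.001], [0.002, -0.001, -1.0]]
wrist_force: [1.2, 0.7, -0.2]
gripper_width: 0.405
gripper_force: 30.0
```

Emit:
apply_moves:
  moves:
    - [[0.0094,0.0323,0],0]
    - [[0.0094,0.0323,0],0]
    - [[0.0094,0.0323,0],0]
    - [[0.0094,0.0323,0],0]
    - [[0.0094,0.0323,0],0]

```text
time_s: 6.5
tcp_pos: [0.4688, 0.3497, 0.1834]
ee_rot: [[-0.991, -0.131, -0.002], [-0.131, 0.991, -0.001], [0.002, -0.001, -1.0]]
wrist_force: [-0.0, -0.2, -0.4]
gripper_width: 0.401
gripper_force: 30.0
```

Emit:
apply_moves:
  moves:
    - [[0.0094,0.0323,0],0]
    - [[0.0094,0.0323,0],0]
    - [[0,0,0],0]
    - [[0,0,0],0]
    - [[0,0,0],0]

```text
time_s: 6.92
tcp_pos: [0.4426, 0.4097, 0.1834]
ee_rot: [[-0.991, -0.132, -0.001], [-0.132, 0.991, -0.002], [0.002, -0.002, -1.0]]
wrist_force: [-1.1, 0.1, -0.6]
gripper_width: 0.403
gripper_force: 30.0
```

Run:
```python
from h import *
P=imaging.capture("wrist");s=r.sense();print(s["tcp_pos"])
v=P["frame"].copy()
for X in ((.444,.41,.004),(.36,.49,.07),(.548,.481,.07),(.528,.329,.07),(.342,.342,.07)):
    u=proj(P,X);cv2.circle(v,tuple(int(k) for k in u),5,(0,0,255),-1)
cv2.imwrite("pics/w2.png",v)
```

```text
[0.44301011 0.4092484  0.18371722]
```

View pics/w2.png

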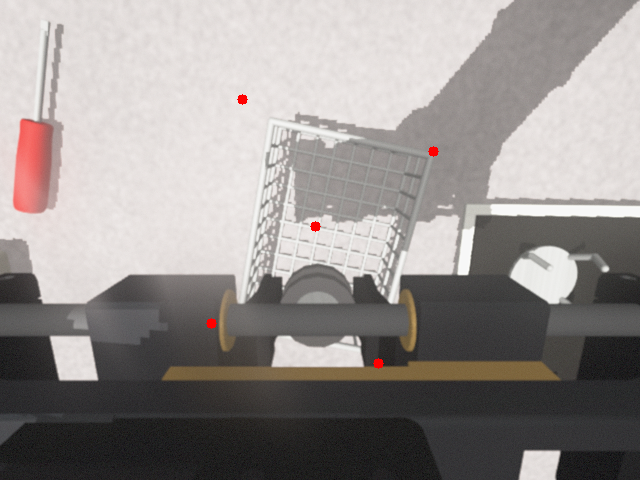

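The basket's near rim corners show at (270,122) and (433,155). I'll work out the centre from those.

Run:
```python
from h import *
P=imaging.capture("wrist")
a=at_z(P,(271,122),.07)[:2];b=at_z(P,(433,155),.07)[:2];d=b-a;n=np.array([d[1],-d[0]])/np.linalg.norm(d)
print(a,b,np.linalg.norm(d),n,(a+b)/2+n*.09)
```

```text
[0.35514085 0.36407614] [0.36269798 0.49027935] 0.12642926954346242 [ 0.99821196 -0.05977363] [0.44875849 0.42179812]
```

Emit:
apply_moves:
  moves:
    - [[-0.0075,0.011,0],0]
    - [[0,0,0.035],0]
    - [[0,0,0.035],0]
    - [[0,0,0.035],0]
    - [[0,0,0.035],0]

```text
time_s: 7.43
tcp_pos: [0.4498, 0.4209, 0.0437]
ee_rot: [[-0.992, -0.129, 0.001], [-0.129, 0.992, 0.001], [-0.001, 0.001, -1.0]]
wrist_force: [-0.2, -0.6, -1.4]
gripper_width: 0.401
gripper_force: 30.0
```

Emit:
apply_moves:
  moves:
    - [[0,0,0.01],0]
    - [[0,0,0],0]
    - [[0,0,0],0]
    - [[0,0,0],0]

```text
time_s: 7.77
tcp_pos: [0.4506, 0.4234, 0.0371]
ee_rot: [[-0.991, -0.132, 0.003], [-0.132, 0.991, 0.004], [-0.003, 0.003, -1.0]]
wrist_force: [-0.2, 0.0, -0.3]
gripper_width: 0.405
gripper_force: 30.0
```

Emit:
apply_moves:
  moves:
    - [[0,0,0],0]
    - [[0,0,0],0]
    - [[0,0,0],0]
    - [[0,0,0],0]
  hand: 0.056

```text
time_s: 8.1
tcp_pos: [0.4493, 0.4227, 0.0357]
ee_rot: [[-0.991, -0.132, 0.001], [-0.132, 0.991, 0.002], [-0.001, 0.001, -1.0]]
wrist_force: [0.3, 0.3, -0.0]
gripper_width: 0.6
gripper_force: 0.0
```

Emit:
apply_moves:
  moves:
    - [[0,0,-0.035],0]
    - [[0,0,-0.035],0]
    - [[0,0,-0.035],0]
    - [[0,0,-0.035],0]
    - [[0,0,0],0]

```text
time_s: 8.52
tcp_pos: [0.4522, 0.4256, 0.1838]
ee_rot: [[-0.991, -0.133, 0.011], [-0.133, 0.991, 0.012], [-0.013, 0.01, -1.0]]
wrist_force: [0.9, 1.3, 1.0]
gripper_width: 0.639
gripper_force: 0.0
```

Emit:
apply_moves:
  moves:
    - [[0,-0.035,0],0]
    - [[0,-0.035,0],0]
    - [[0,-0.035,0],0]
    - [[0,-0.035,0],0]
    - [[0,-0.035,0],0]

```text
time_s: 8.93
tcp_pos: [0.4719, 0.2472, 0.1748]
ee_rot: [[-0.991, -0.132, 0.001], [-0.132, 0.991, 0.0], [-0.001, 0.0, -1.0]]
wrist_force: [1.0, 0.7, 0.0]
gripper_width: 0.643
gripper_force: 0.0
```

Run:
```python
from h import *
s=r.sense();print(s["tcp_pos"],s["time_s"])
a=imaging.capture("top")["frame"];b=imaging.capture("scene")["frame"]
A=cv2.resize(a[225:325,120:270],None,fx=4,fy=3,interpolation=2);B=cv2.resize(b[110:190,360:460],None,fx=6,fy=3.75,interpolation=2)
cv2.imwrite("pics/c3.png",np.vstack([A,B]))
```

```text
[0.47189383 0.24724672 0.17481436] 8.9333
```

View pics/c3.png

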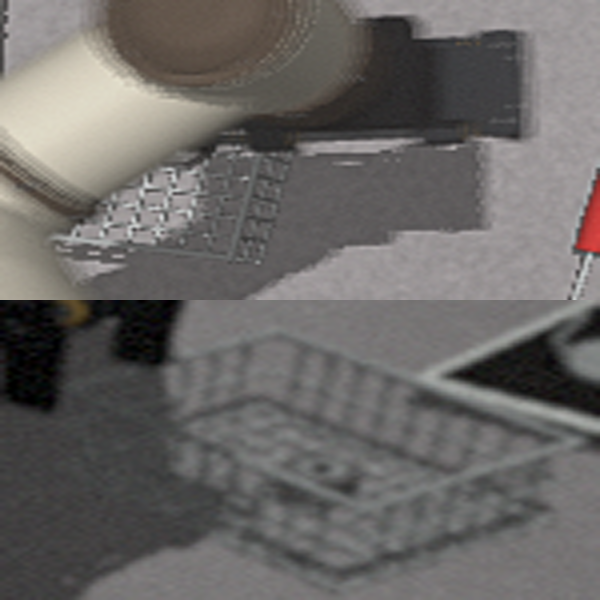

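The scene view shows the roller as a dark disc on the basket floor at crop (320,470). Next is the post.

Emit:
apply_moves:
  moves:
    - [[-0.005,-0.035,0],0]
    - [[-0.005,-0.035,0],0]
    - [[-0.005,-0.035,0],0]
    - [[-0.005,-0.035,0],0]
    - [[-0.005,-0.035,0],0]
  hand: 0.05

```text
time_s: 9.45
tcp_pos: [0.5203, 0.0775, 0.1749]
ee_rot: [[-0.991, -0.133, 0.001], [-0.133, 0.991, 0.0], [-0.001, 0.0, -1.0]]
wrist_force: [0.6, -0.5, 0.1]
gripper_width: 0.575
gripper_force: 0.0
```

Emit:
apply_moves:
  moves:
    - [[-0.005,-0.035,0],0]
    - [[-0.005,-0.035,0],0]
    - [[0,0,0],6.7]
    - [[0,0,0],6.7]
    - [[0,0,0],6.7]

```text
time_s: 9.87
tcp_pos: [0.5393, 0.0099, 0.1745]
ee_rot: [[-0.975, 0.224, 0.0], [0.224, 0.975, 0.0], [-0.0, 0.0, -1.0]]
wrist_force: [-0.5, 0.2, 0.1]
gripper_width: 0.577
gripper_force: 0.0
```

Emit:
apply_moves:
  moves:
    - [[0,0,0],6.7]
    - [[0,0,0],6.7]
    - [[0,0,0],6.5]
    - [[0,0,0],0]
    - [[0,0,0],0]

```text
time_s: 10.28
tcp_pos: [0.5392, 0.0108, 0.1747]
ee_rot: [[-0.846, 0.534, 0.0], [0.534, 0.846, 0.0], [-0.0, 0.0, -1.0]]
wrist_force: [-0.7, 0.2, 0.2]
gripper_width: 0.572
gripper_force: 0.0
```

Run:
```python
from h import *
P=imaging.capture("wrist");s=r.sense();print(s["tcp_pos"],s["joints"],s["ee_rot"])
v=P["frame"].copy();
for o in models.place_of(P,"push_post")[:2]:
    uv=np.array(o["at"])*[640,480];print(o["confidence"],uv,at_z(P,uv,.104))
u=proj(P,(.54,.0075,.118));print(u);cv2.circle(v,tuple(int(k) for k in u),4,(0,0,255),-1)
for X in ((.6327,-.0542,.09),):
    w=proj(P,X);print(w);cv2.circle(v,tuple(int(k) for k in w),4,(0,0,255),-1)
cv2.imwrite("pics/w4.png",v)
```

```text
[0.53914239 0.01075752 0.17461434] [ 1.83805798e+01  1.60813438e+01 -1.57262686e+01 -5.13492533e-04
 -5.81743824e+01 -1.40642547e+02] [[-8.45613797e-01  5.33795109e-01  2.95815702e-04]
 [ 5.33795156e-01  8.45613813e-01  1.06317546e-04]
 [-1.93394058e-04  2.47808572e-04 -9.99999951e-01]]
0.72 [315.712 263.808] [0.54258213 0.00772286 0.104     ]
[313.29069116 267.40337525]
[310.60976266 384.83942696]
```

View pics/w4.png

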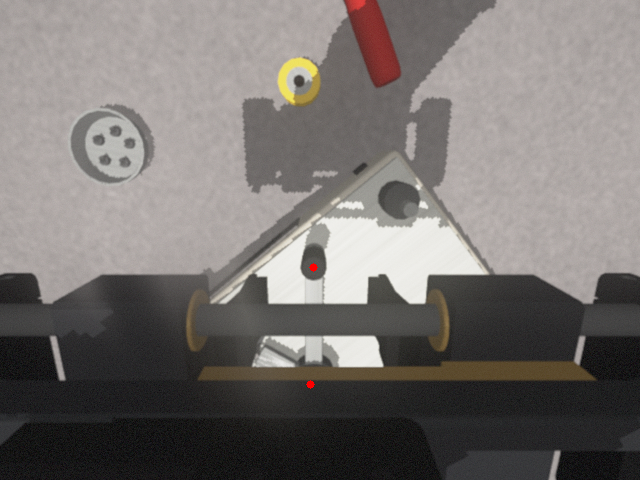

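The fingers straddle the post: the lever runs straight up the middle at column 314, and the post is at (315,262). Lower and grip.

Emit:
apply_moves:
  moves:
    - [[-0.003,-0.0015,0.02],0]
    - [[0,0,0.03],0]
    - [[0,0,0.03],0]
    - [[0,0,0],0]
    - [[0,0,0],0]

```text
time_s: 10.8
tcp_pos: [0.5401, 0.0073, 0.0937]
ee_rot: [[-0.845, 0.535, -0.003], [0.535, 0.845, -0.001], [0.002, -0.003, -1.0]]
wrist_force: [-0.4, 1.0, 1.6]
gripper_width: 0.574
gripper_force: 0.0
```

Emit:
apply_moves:
  moves:
    - [[0,0,0],0]
    - [[0,0,0],0]
    - [[0,0,0],0]

```text
time_s: 11.05
tcp_pos: [0.542, 0.0079, 0.0965]
ee_rot: [[-0.844, 0.536, 0.004], [0.536, 0.844, 0.001], [-0.003, 0.003, -1.0]]
wrist_force: [-0.6, -0.0, 0.5]
gripper_width: 0.574
gripper_force: 0.0
```

Emit:
apply_moves:
  moves:
    - [[0,0,0],0]
    - [[0,0,0],0]
    - [[0,0,0],0]
    - [[0,0,0],0]
    - [[0,0,0],0]
  hand: 0

```text
time_s: 11.47
tcp_pos: [0.5408, 0.0076, 0.0947]
ee_rot: [[-0.844, 0.536, 0.0], [0.536, 0.844, 0.0], [-0.0, 0.0, -1.0]]
wrist_force: [1.1, -0.7, -0.9]
gripper_width: 0.286
gripper_force: 0.0
```

Emit:
apply_moves:
  moves:
    - [[0,0,0],0]
    - [[0,0,0],0]
    - [[0,0,0],0]
    - [[0,0,0],0]
    - [[0,0,0],0]

```text
time_s: 11.88
tcp_pos: [0.5402, 0.007, 0.0945]
ee_rot: [[-0.844, 0.537, -0.001], [0.537, 0.844, -0.001], [0.001, -0.001, -1.0]]
wrist_force: [-1.7, -3.4, 2.2]
gripper_width: 0.2
gripper_force: 30.0
```

The grip reads 17.4 mm, which matches the 18 mm post, and its radius from the pivot is 111 mm as expected. Now push along the arc.

Emit:
apply_moves:
  moves:
    - [[-0.0002,0.006,0],2.2]
    - [[-0.0003,0.006,0],2.2]
    - [[-0.0004,0.006,0],2.2]
    - [[-0.0005,0.006,0],2.2]
    - [[-0.0006,0.006,0],2.2]

```text
time_s: 12.3
tcp_pos: [0.5576, 0.0283, 0.0944]
ee_rot: [[-0.723, 0.691, -0.007], [0.691, 0.723, -0.003], [0.003, -0.007, -1.0]]
wrist_force: [-4.9, -9.4, 5.9]
gripper_width: 0.197
gripper_force: 30.0
```

Emit:
apply_moves:
  moves:
    - [[-0.0007,0.006,0],2.2]
    - [[-0.0008,0.006,0],2.2]
    - [[-0.0009,0.006,0],2.2]

```text
time_s: 12.55
tcp_pos: [0.5696, 0.0384, 0.0943]
ee_rot: [[-0.638, 0.77, -0.012], [0.77, 0.638, -0.004], [0.005, -0.012, -1.0]]
wrist_force: [-9.8, -5.0, 8.0]
gripper_width: 0.197
gripper_force: 30.0
```

```bash
cat > sw.py <<'E'
from h import *
s=r.sense();t=np.array(s["tcp_pos"]);d=t[:2]-[.6327,-.0542]
print(s["time_s"],t.round(4),"radius",np.hypot(*d).round(4),"swing",np.radians(147.6)-np.arctan2(d[1],d[0]),"F",np.round(s["wrist_force"],1),s["joints"][5],s["gripper_width"],s["gripper_force"])
E
python3 sw.py
```

```text
12.55 [0.5696 0.0384 0.0943] radius 0.1121 swing 0.40664464411532064 F [-9.8 -5.   8. ] -160.420866625167 0.19670998431623285 29.980205269530416
```

Emit:
apply_moves:
  moves:
    - [[-0.001,0.006,0],2.2]
    - [[-0.001,0.006,0],2.2]
    - [[-0.001,0.005,0],2.2]
    - [[0,0,0],0]
    - [[0,0,0],0]

```text
time_s: 12.97
tcp_pos: [0.5853, 0.0483, 0.0942]
ee_rot: [[-0.548, 0.837, -0.011], [0.837, 0.548, -0.002], [0.004, -0.01, -1.0]]
wrist_force: [-12.3, -1.7, 9.2]
gripper_width: 0.195
gripper_force: 29.9
```

Emit:
apply_moves:
  moves:
    - [[0,0,0],0]
    - [[0,0,0],0]
    - [[0,0,0],0]

```text
time_s: 13.22
tcp_pos: [0.5852, 0.0482, 0.0942]
ee_rot: [[-0.548, 0.836, -0.011], [0.837, 0.548, -0.002], [0.004, -0.01, -1.0]]
wrist_force: [-10.5, -0.8, 9.0]
gripper_width: 0.202
gripper_force: 29.9
```

```bash
python3 sw.py
python3 - <<'E'
from h import *
a=imaging.capture("top")["frame"];b=imaging.capture("scene")["frame"]
A=cv2.resize(a[145:345,275:425],(400,533),interpolation=2);B=cv2.resize(b[110:380,200:460],(400,533),interpolation=2)
cv2.imwrite("pics/c5.png",np.hstack([A,B]))
E
```

```text
13.2167 [0.5852 0.0482 0.0942] radius 0.1129 swing 0.5707748061763693 F [-10.5  -0.8   9. ] -167.13439815251138 0.20156552116008036 29.92546561639756
```

View pics/c5.png

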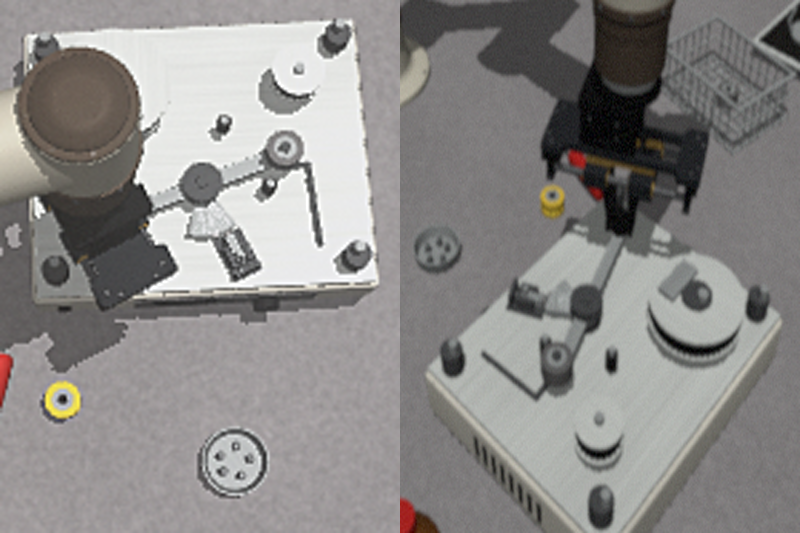

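The lever is at about 0.53–0.60 rad, which is past the click and short of the 0.66 stop. The post is gripped at 30 N, and the spring load of about 10 N shows no contact with the hard stop. The hex key and the other bystanders haven't moved, so I'm handing in.

```bash
python3 -c "
from station import r
print(r.finish_job())"
```

```text
the job is handed in; nothing more can be done
None
```

The worn roller is in the reject basket, and the gripper is holding the tensioner lever back by its post at about 0.55 rad, past the click and clear of the pawl; I handed the job in at about 13 s and it returned no verdict.

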